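Hold the tensioner bolt behind its bracket

ROBOT

A 7-joint arm with a two-finger parallel gripper is mounted at the origin on the work surface. World frame = base frame: x ahead of the robot, y to its left, z up, the work surface at z = 0. Lengths are in mm, angles in degrees, forces in N, time in s.
With the tool pointing down it reaches from about 425 to 925 mm from the base axis. Payload 6.8 kg.
Tool frame: the origin (TCP) lies midway between the tips of the shut fingers; the grasp point (between the pads) lies 19 mm behind it; z points along the fingers, y is the line along which they close (so a half turn about z gives the same grasp; the last joint's range is limited). The gripper opens to 88 mm and grips with 3 to 60 N. Pads are 20 mm wide; open, the fingers measure 115 mm over their backs; the gripper's body (75 mm by 178 mm) begins 61 mm behind the grasp point.
Start: joints at [-6.194, 27.33, 1.283, 89.118, -0.659, 63.558, -4.761], TCP at [675.017, 0.007, 222.664] pointing down, gripper open.
Joint ranges: [-169.35, 169.35], [-19.33, 120.38], [-80.79, 83.38], [13.8, 139.57], [-78.32, 258.32], [9.67, 109.79], [-169.56, 169.56]. Speed limits (degrees/s): [136.94, 136.94, 180, 180, 180, 180, 180].

INTERFACE

Orientations are given as [roll, pitch, yaw] about the fixed x, y, z axes, in that order (R = Rz(yaw) Ry(pitch) Rx(roll)).
In Python, from cell import sensors, camera, ticket gives the robot as it stands.
- The arm moves only by the shell command python3 -m inch 'ROWS' [FORCE]. ROWS is JSON, a list of rows, each a list of 3 entries, a list of its own where there are three numbers: the shift along the tool's x, y, z in units of 0.1 m (1.0 is 0.1 m), then the turn, a rotation vector about the tool's x, y, z in units of 180 degrees (1.0 is 180 degrees), then the opening, from -1 (shut) to 1 (fully open), so that 0 is half open. In form: [[[dx, dy, dz], [rx, ry, rz], grip], ...]. A call has 1 to 8 rows; each row is the pose to reach, as a shift and turn from the pose commanded when the call began, along the tool's axes at that moment, turning the shorter way round; what a row does not reach only later rows make up. A row lasts 1/12 s, in which the tool goes at most 41.7 mm and 7.16 degrees, less where a joint would pass 70% of its speed; a pose out of reach is approached as far as the arm can. A call with a number of a shift or a turn outside -1 to 1 is refused whole. A call with a gripper value outside its range is refused whole. The fingers move at their own pace and stop on an object; FORCE is the grip in N (left out, the last holds). Time passes only in rows, so rows that repeat a pose let the fingers close. It gives the time, the measured TCP pose, the force, the opening and the grip force at its end, in the units of the state.
- sensors.read_state(): the state, without advancing time (a new reading comes with each control period).
- camera(name): name is "scene" or "side" or "wrist"; returns a dict with "color" (420x560x3 uint8, red, green, blue), "depth" (420x560 float32, mm along the optical axis (not along the pixel's ray), 0 where there is no reading), "fx", "fy", "cx", "cy" (pixels), "world_to_cam" (4x4, takes a point from world to camera coordinates); the wrist camera has in their place "T_tool_cam" (4x4, takes a point from camera to tool coordinates, whose origin is the TCP and whose axes are the flange's). Camera axes: x right, y down, z forward; pixel columns grow to the right and rows downward; lengths in mm; the calibration is good to about 2 mm. A picture is of the moment at which its call begins: read the wrist's pose just before it.
- ticket.job_done(): hands the job in; it is judged then, once.
The state is a dict: "clock": time; "joint_pos": joint angles; "joint_vel": joint speeds; "tau": joint torques, N m; "tcp_pos": TCP position; "eef_rot": TCP orientation; "wrist_force": force on the tool from outside, world axes, zero at the start; "moment": the same for the moment, N m; "gripper_width": finger opening in mm; "gripper_force": force on a finger pad.
Only numpy, scipy, OpenCV 4.12 (cv2) and the standard library are available. Lean on these libraries where they do the work, as an engineer would, in place of code of your own. Each camera call takes 0.05 s, during which the arm holds its last target. There are 200 camera calls.

TASK

On the green machine base of the shoe-finishing machine, reach down into the narrow gap between the steel bracket and the gearbox, grip the brass hexagon bolt head across the two flats that face along the gap, and turn it clockwise (seen from above) against its spring until you feel it come up against its stop. Keep holding it there so that it cannot turn back, for at least two seconds, and finish still gripping it at the stop, so that a workmate can tighten the backing nut. Leave the loose things on and around the machine where they are.

Things in the scene. Friction and masses are not known exactly. Their poses are not given: they have to be found in the camera images.
- bolt_head (a point): Centre of the brass hexagon bolt head, on its vertical axis, 54 mm above the table. Head 27 mm across flats, 20 mm high (44 to 64 mm above the table); it only turns. z is up; y is square to the two flats to grip, the pair facing most nearly along the gap (other flats, 60 degrees round, face the gap's walls). Just below it, a 23 mm thick coil spring round the shank.
- bolt (a joint): Turn of the bolt, rad, growing clockwise from above. Starts at rest within -0.1 to 0.1. A spring (0.2 N m/rad, with 0.03 N m friction) pulls it back towards 0 if let go. A rigid stop is at 0.6; there the torque rises steeply above the 0.15 N m of spring and friction. At 0.3 the head's y axis lies exactly along the gap; so the grip swings from 0.3 rad one side of the gap's line to 0.3 the other.
- roller (a point): Top centre of the black idler roller, 28 mm across, 49 mm above the table, 118 mm from the bolt's axis on the head's -y side; it turns with the bolt. A flat steel arm 16 mm wide, 18 to 25 mm above the table, joins it to the bolt; at the stop the arm meets a black rubber post.
- tensioner: The fixed green machine base, a plate 330 x 260 mm, 12 mm thick (own x -110 to 220, y -130 to 130 mm). Origin on the bolt's axis at table height; x points from bracket to gearbox, y along the gap, z up. The gap is 68 mm wide (x -34 to 34 mm), open above and at both ends. A grey motor lies along y at x 123 to 217 mm, up to 104 mm above the table.
- bracket_top (a point): Middle of the top edge of the steel bracket, an upright plate 8 mm thick, 130 mm long along the gap, 85 mm high above the table; its gap-side face is 34 mm from the bolt's axis.
- gearbox_top (a point): Middle of the top of the green gearbox block, 85 mm above the table (cover and screw heads to 92 mm), 150 mm long along the gap, 85 mm deep; its gap-side face is 34 mm from the bolt's axis.
- washer: Steel washer, 32 mm across and 4 mm thick, on the base plate in front of the bracket; origin under its centre; to be left alone
- nut: Spare steel hexagon nut, 24 mm across flats, 14 mm high, on the base plate in front of the bracket; origin under its centre; to be left alone
- hammer: Hammer, about 260 mm long, lying along its x axis on the table to the robot's left; to be left alone
- spanner: Steel spanner, about 180 mm long, lying along its x axis on the table to the robot's right, in front of the machine; to be left alone
- glue_jar: Jar with red cap, 64 mm across, 80 mm high, to the robot's right of the machine; origin under its centre; to be left alone
- brush_cup: Empty green cup, 70 mm across, 85 mm high, to the robot's right of the machine; origin under its centre; to be left alone
- shoe_last: Wooden shoe last, about 175 mm long, 85 mm high, to the robot's left of the machine; to be left alone

How it is judged:
By the outcome, as a careful person would: the job done as asked, in the order asked, and still so for the second after the job is handed in, while the arm keeps its last pose, push and grip.
It also fails if it takes over 46 s, if anything falls off the work surface, if the arm or the gripper's body presses on something with over 40 N, if the wrist force passes 120 N, or if a joint passes its speed limit or range.

## Working session

There is one attempt and no reset: what is moved stays moved. The work goes in short steps, Python scripts to look and compute and a shell command to move; the robot and the scene stay as the last step left them, time stands still between calls to the robot, and variables do not carry over. Pictures are saved under pics/ and viewed, at most 10 in all, crops included, and the job is handed in when it is done.

```bash
mkdir -p pics
cat > h.py <<'E'
import numpy as np, cv2
from cell import sensors, camera, ticket
from scipy.spatial.transform import Rotation as R
def tool():
    s=sensors.read_state(); T=np.eye(4); T[:3,:3]=R.from_euler('xyz',s['eef_rot'],degrees=True).as_matrix(); T[:3,3]=s['tcp_pos']; return T
def snap(n,f):
    T=tool(); c=camera(n)
    c['M']=np.linalg.inv(c['world_to_cam']) if 'world_to_cam' in c else T@c['T_tool_cam']
    np.savez('pics/'+f+'.npz',**{k:c[k] for k in('color','depth','fx','fy','cx','cy','M')})
    cv2.imwrite('pics/'+f+'.png',c['color'][:,:,::-1]); return c
def pt(c,u,v):
    d=c['depth'][int(v)-1:int(v)+2,int(u)-1:int(u)+2]; z=np.median(d[d>0])
    return (c['M']@[(u-c['cx'])/c['fx']*z,(v-c['cy'])/c['fy']*z,z,1])[:3].round(1)
def ptz(c,u,v,h):
    r=c['M'][:3,:3]@[(u-c['cx'])/c['fx'],(v-c['cy'])/c['fy'],1]; o=c['M'][:3,3]
    return (o+r*(h-o[2])/r[2]).round(1)
E
python3 -c "
from h import *
a=snap('scene','s0')
b=snap('wrist','w0')
cv2.imwrite('pics/both.png',cv2.resize(np.hstack([a['color'],b['color']])[:,:,::-1],(800,300)))
print(sensors.read_state())"
```

```text
{'clock': 0.1, 'joint_pos': array([-6.19505674, 27.37207963,  1.28055536, 89.16886367, -0.65986805,
       63.55822424, -4.761554  ]), 'joint_vel': array([ 0.03433672, -0.08303263,  0.02553334, -0.06804009, -0.01289307,
        0.00111653, -0.07542022]), 'tau': array([ 4.71647683e-03, -5.84088278e+01,  1.53989889e+00, -2.73312145e+01,
       -5.42987685e-02,  1.30690381e-02,  5.50689708e-05]), 'tcp_pos': array([6.74483160e+02, 7.70195783e-03, 2.21795020e+02]), 'eef_rot': array([-1.79908366e+02,  5.98238336e-03,  9.00014969e+01]), 'wrist_force': array([-0.20503194,  0.29258964, -1.89051283]), 'moment': array([ 0.00500579, -0.01925506,  0.00130179]), 'gripper_force': 0.0, 'gripper_width': 87.63320708686479}
```

View pics/s0.png

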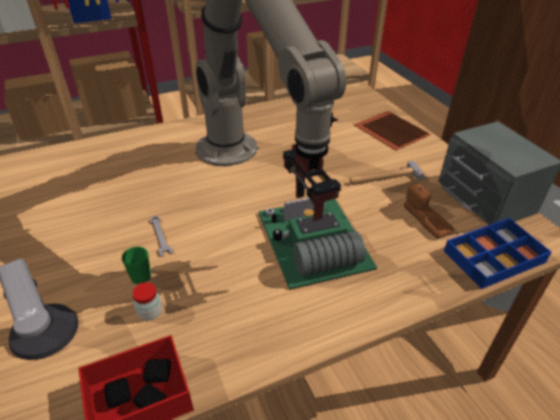

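View pics/w0.png

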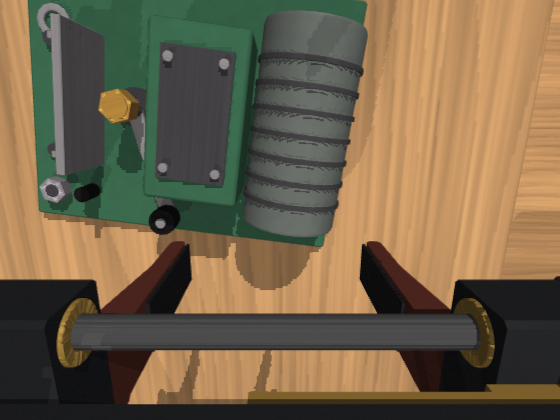

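The wrist view shows the bolt head at about (118,106), the roller at (164,219), the rubber post at (87,192), the bracket's top edge running from (55,17) to (63,172), and the gearbox to the right of the gap.

```bash
python3 -c "
from h import *
c=np.load('pics/w0.npz')
print('cam',c['M'].round(2))
b=ptz(c,117,105,64);print('bolt',b,pt(c,117,105))
r=ptz(c,164,219,49);print('roller',r,pt(c,161,222))
for u,v in[(55,17),(63,172)]:print('br',ptz(c,u,v,85),pt(c,u,v))
for u,v in[(152,16),(146,194),(252,29),(238,205)]:print('gb',ptz(c,u,v,85))
d=(b-r)[:2];print(np.linalg.norm(d),np.degrees(np.arctan2(d[1],d[0])))
cv2.imwrite('pics/w0c.png',cv2.resize(c['color'][60:240,30:200,::-1],None,fx=3.3,fy=3.3,interpolation=2))
"
```

```text
cam [[ 1.0000e+00 -0.0000e+00 -0.0000e+00  6.7623e+02]
 [-0.0000e+00 -9.6000e-01 -2.6000e-01  7.2400e+01]
 [-0.0000e+00  2.6000e-01 -9.6000e-01  3.8252e+02]
 [ 0.0000e+00  0.0000e+00  0.0000e+00  1.0000e+00]]
bolt [533.7  82.5  64. ] [533.7  82.5  63.9]
roller [561.5 -29.   49. ] [558.8 -31.6  50.9]
br [502.5 148.1  85. ] [501.8 148.4  83.7]
br [488.4  25.3  85. ] [487.5  25.1  83.6]
gb [578.9 148.7  85. ]
gb [559.7   5.4  85. ]
gb [657.4 139.4  85. ]
gb [642.1  -4.8  85. ]
114.91340217746578 103.99996501381744
```

View pics/w0c.png

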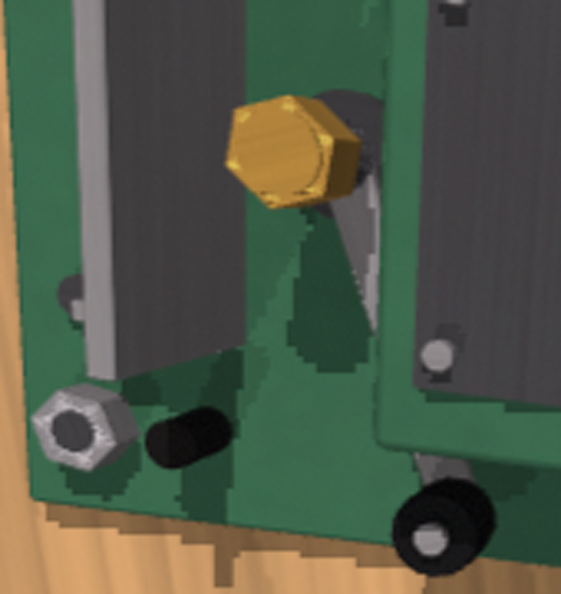

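The crop shows the head's hexagon centred near (283,152) in crop pixels, with the arm and roller swung over to the gearbox side. The bolt is at about (534,82), the gap line runs at about 83.3°, and the head's y axis is at about 102–104°. I'll move above it and turn the tool −76°.

```bash
python3 -m inch '[[[0.1,-0.13,0.03],[0,0,0.0375],0.2],[[0.2,-0.25,0.06],[0,0,0.075],0.2],[[0.3,-0.38,0.09],[0,0,0.1125],0.2],[[0.4,-0.5,0.12],[0,0,0.15],0.2],[[0.5,-0.63,0.15],[0,0,0.1875],0.2],[[0.6,-0.75,0.18],[0,0,0.225],0.2],[[0.7,-0.88,0.21],[0,0,0.2625],0.2],[[0.8,-1.0,0.24],[0,0,0.3],0.2]]'
python3 -c "
from h import *
T=tool();print(sensors.read_state()['eef_rot'])
e=T[:3,:3].T@(np.array([534,82,160])-T[:3,3]);print(e/100)"
```

```text
clock: 0.77
tcp_pos: [573.9, 80.4, 198.1]
eef_rot: [-180.0, 0.0, 35.7]
wrist_force: [-0.3, 0.4, -0.3]
gripper_width: 52.6
gripper_force: 0.0
[-1.79976420e+02  4.92600501e-02  3.56658317e+01]
[-0.31444562 -0.24559079  0.38144084]
```

```bash
python3 -m inch '[[[-0.08,-0.06,0.09],[0,0,0.03],0.2],[[-0.16,-0.12,0.19],[0,0,0.06],0.2],[[-0.24,-0.18,0.28],[0,0,0.09],0.2],[[-0.31,-0.25,0.38],[0,0,0.12],0.2],[[-0.31,-0.25,0.38],[0,0,0.12],0.2],[[-0.31,-0.25,0.38],[0,0,0.12],0.2]]'
python3 -c "
from h import *
c=snap('wrist','w1');print(sensors.read_state()['tcp_pos'],sensors.read_state()['eef_rot'])"
```

```text
clock: 1.27
tcp_pos: [534.7, 82.1, 160.3]
eef_rot: [180.0, 0.1, 14.6]
wrist_force: [0.7, -0.4, -0.5]
gripper_width: 52.6
gripper_force: 0.0
[535.70329403  82.14685907 160.94211258] [ 1.79992650e+02 -2.08550304e-02  1.45845176e+01]
```

View pics/w1.png

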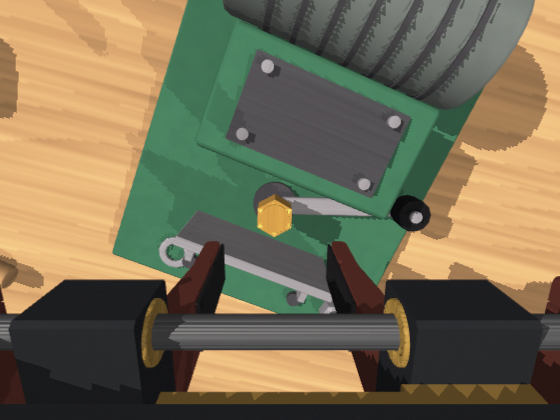

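The head sits between the finger lines at about (275,216), with its left and right flats square to the closing line. The roller is at (411,213).

```bash
python3 -c "
from h import *
c=dict(np.load('pics/w1.npz'));
k=c['color'][190:245,245:305,::-1]
cv2.imwrite('pics/w1c.png',cv2.resize(k,None,fx=9,fy=9,interpolation=2))
# top-face pixels by height
v,u=np.mgrid[190:245,245:305];z=c['depth'][190:245,245:305]
P=np.stack([(u-c['cx'])/c['fx']*z,(v-c['cy'])/c['fy']*z,z,np.ones_like(z)],-1)@c['M'].T
m=(abs(P[...,2]-64)<3)&(c['color'][190:245,245:305,0]>c['color'][190:245,245:305,2]+50.)
q=P[m][:,:2];print(m.sum(),q.mean(0),cv2.minEnclosingCircle(q.astype(np.float32)))
b=np.array(q.mean(0))
r=ptz(c,416,217,49)[:2];print('roller',r,pt(c,416,217));d=b-r;print(np.hypot(*d),np.degrees(np.arctan2(d[1],d[0])))
for a in range(90,116,2):
  n=np.array([np.cos(np.radians(a)),np.sin(np.radians(a))]);p=(q-b)@n;print(a,np.ptp(p).round(1),end=' ; ')
T=tool();print(T[:3,:3].T@(np.array([*b,100])-T[:3,3])/100)
"
```

```text
959 [531.31979486  81.77958043] ((530.9733276367188, 81.57344818115234), 15.477602005004883)
roller [557.3 -33.8] [557.6 -33.   50.7]
118.46354068966353 102.66849238065599
90 28.9 ; 92 28.5 ; 94 28.1 ; 96 27.7 ; 98 27.4 ; 100 27.1 ; 102 26.7 ; 104 26.4 ; 106 26.5 ; 108 27.0 ; 110 27.4 ; 112 27.8 ; 114 28.2 ; [-0.04356916 -0.00756173  0.60940434]
```

View pics/w1c.png

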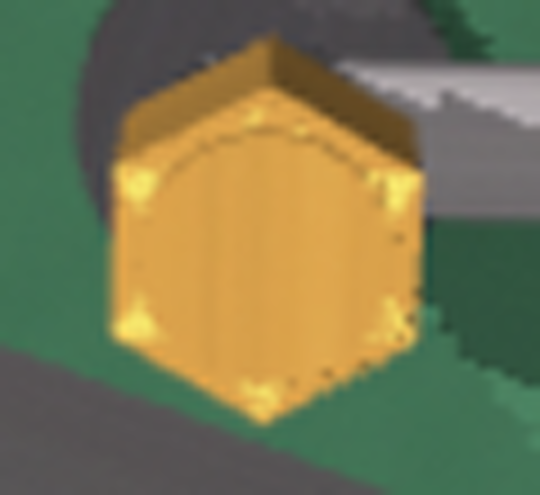

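The tool y axis is already aligned with the head, within about 0.3°. I'll centre it and go down.

```bash
python3 -m inch '[[[-0.03,-0.01,0.15],[0,0,0],0.2],[[-0.03,-0.01,0.3],[0,0,0],0.2],[[-0.03,-0.01,0.45],[0,0,0],0.2],[[-0.03,-0.01,0.6],[0,0,0],0.2],[[-0.03,-0.01,0.75],[0,0,0],0.2],[[-0.03,-0.01,0.85],[0,0,0],0.2],[[-0.03,-0.01,0.95],[0,0,0],0.2],[[-0.03,-0.01,1.0],[0,0,0],0.2]]'
python3 -m inch '[[[0,0,0.06],[0,0,0],0.2],[[0,0,0.12],[0,0,0],0.2],[[0,0,0.18],[0,0,0],0.2],[[0,0,0.24],[0,0,0],0.2],[[0,0,0.24],[0,0,0],0.2],[[0,0,0.24],[0,0,0],0.2]]'
python3 -c "
from h import *
s=sensors.read_state();print(s['moment'],s['tcp_pos'])"
```

```text
clock: 1.98
tcp_pos: [532.4, 82.1, 59.9]
eef_rot: [180.0, 0.0, 14.4]
wrist_force: [-0.3, -0.5, 0.8]
gripper_width: 52.6
gripper_force: 0.0
clock: 2.48
tcp_pos: [531.9, 82.2, 36.4]
eef_rot: [180.0, 0.0, 14.4]
wrist_force: [-0.1, 0.2, -0.2]
gripper_width: 52.5
gripper_force: 0.0
[0.06421517 0.07903598 0.01884606] [531.92075626  82.17928938  36.42553716]
```

```bash
python3 -m inch '[[[0,0,0],[0,0,0],-1],[[0,0,0],[0,0,0],-1],[[0,0,0],[0,0,0],-1],[[0,0,0],[0,0,0],-1],[[0,0,0],[0,0,0],-1],[[0,0,0],[0,0,0],-1],[[0,0,0],[0,0,0],-1],[[0,0,0],[0,0,0],-1]]' 10
python3 -c "
from h import *
s=sensors.read_state();print(s['moment'],s['tcp_pos'],tool()[:3,:3].T@s['wrist_force'])"
```

```text
clock: 3.15
tcp_pos: [532.2, 82.4, 36.9]
eef_rot: [-180.0, -0.0, 14.4]
wrist_force: [0.2, 0.6, 3.3]
gripper_width: 27.0
gripper_force: 10.0
[ 0.14901089  0.20835257 -0.00392295] [532.24437493  82.36675506  36.8824983 ] [ 0.29831252 -0.50745262 -3.25337093]
```

```bash
python3 -m inch '[[[0,0,0],[0,0,0],-1],[[0,0,0],[0,0,0],-1],[[0,0,0],[0,0,0.02],-1],[[0,0,0],[0,0,0.04],-1],[[0,0,0],[0,0,0.06],-1],[[0,0,0],[0,0,0.08],-1],[[0,0,0],[0,0,0.08],-1],[[0,0,0],[0,0,0.08],-1]]' 50
cat > st.py <<'E'
from h import *
s=sensors.read_state();print('moment',s['moment'].round(3),s['tcp_pos'].round(2),'yaw',s['eef_rot'][2].round(2),'Ftool',(tool()[:3,:3].T@s['wrist_force']).round(2))
E
python3 st.py
```

```text
clock: 3.82
tcp_pos: [532.3, 81.5, 36.9]
eef_rot: [180.0, -0.0, -0.0]
wrist_force: [-0.8, -1.7, 5.5]
gripper_width: 26.4
gripper_force: 49.9
moment [-0.271  0.233  0.005] [532.34  81.51  36.88] yaw -0.03 Ftool [-0.76  1.67 -5.46]
```

```bash
python3 -m inch '[[[0,0,0],[0,0,0.015],-1],[[0,0,0],[0,0,0.03],-1],[[0,0,0],[0,0,0.045],-1],[[0,0,0],[0,0,0.06],-1],[[0,0,0],[0,0,0.075],-1],[[0,0,0],[0,0,0.085],-1],[[0,0,0],[0,0,0.085],-1],[[0,0,0],[0,0,0.085],-1]]'
python3 st.py; python3 -c "
from h import *
for i in range(6): camera('side');print(sensors.read_state()['moment'].round(3))
snap('wrist','w2')"
```

```text
clock: 4.48
tcp_pos: [532.2, 80.6, 36.9]
eef_rot: [179.9, -0.0, -15.4]
wrist_force: [-0.8, -3.8, 5.7]
gripper_width: 26.6
gripper_force: 49.9
moment [-0.645  0.31   0.055] [532.23  80.65  36.9 ] yaw -15.35 Ftool [ 0.21  3.93 -5.66]
[-0.631  0.288  0.103]
[-0.607  0.305  0.018]
[-0.636  0.284  0.086]
[-0.572  0.336  0.145]
[-0.627  0.28   0.106]
[-0.641  0.326  0.077]
```

View pics/w2.png

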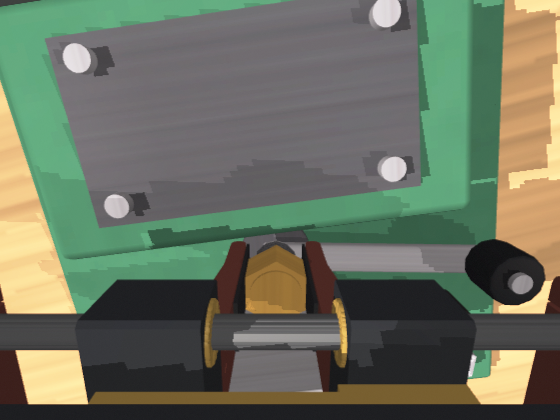

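The arm and roller, at (500,270), turn with the grip, so it isn't slipping. I expect the stop near yaw −24, so I'll go on in small steps and average the moment.

```bash
cat > st.py <<'E'
from h import *
m=[];y=[];f=[]
for i in range(8):
    camera('side');s=sensors.read_state();m.append(s['moment']);y.append(s['eef_rot'][2]);f.append(tool()[:3,:3].T@s['wrist_force'])
print('M',np.mean(m,0).round(3),'yaw',np.mean(y).round(2),'F',np.mean(f,0).round(1),s['tcp_pos'].round(1),s['gripper_width'])
E
for i in 1; do python3 -m inch '[[[0,0,0],[0,0,0.01],-1],[[0,0,0],[0,0,0.02],-1],[[0,0,0],[0,0,0.03],-1],[[0,0,0],[0,0,0.03],-1],[[0,0,0],[0,0,0.03],-1]]' >/dev/null; python3 st.py; done
python3 -m inch '[[[0,0,0],[0,0,0.006],-1],[[0,0,0],[0,0,0.006],-1],[[0,0,0],[0,0,0.006],-1]]' >/dev/null; python3 st.py
```

```text
M [-0.736  0.346  0.094] yaw -20.76 F [ 0.7  5.1 -6.2] [532.1  80.3  36.9] 26.46848956945177
M [-0.762  0.344  0.086] yaw -21.84 F [ 0.3  4.9 -6.4] [532.1  80.3  36.9] 26.495626111922455
```

```bash
python3 -m inch '[[[0,0,0],[0,0,0.006],-1],[[0,0,0],[0,0,0.006],-1],[[0,0,0],[0,0,0.006],-1]]' >/dev/null; python3 st.py
python3 -m inch '[[[0,0,0],[0,0,0.006],-1],[[0,0,0],[0,0,0.006],-1],[[0,0,0],[0,0,0.006],-1]]' >/dev/null; python3 st.py
```

```text
M [-0.779  0.351  0.101] yaw -22.92 F [ 0.6  5.5 -6.3] [532.1  80.2  36.9] 26.920332749828088
M [-0.832  0.371  0.145] yaw -24.0 F [ 0.8  5.5 -6.6] [532.   80.2  36.9] 26.88246915341778
```

```bash
python3 -m inch '[[[0,0,0],[0,0,0.006],-1],[[0,0,0],[0,0,0.006],-1],[[0,0,0],[0,0,0.006],-1]]' >/dev/null; python3 st.py
python3 -m inch '[[[0,0,0],[0,0,0.006],-1],[[0,0,0],[0,0,0.006],-1],[[0,0,0],[0,0,0.006],-1]]' >/dev/null; python3 st.py
```

```text
M [-0.94   0.365  0.997] yaw -24.91 F [ 1.   6.2 -6.6] [532.   80.1  36.9] 27.164716065525926
M [-1.102  0.202  1.141] yaw -25.97 F [ 1.9  6.4 -5.9] [532.2  80.   36.9] 26.85740843307386
```

The stop came up between yaw −24 and −24.9, where the moment jumped from 0.15 to 1.0 N m. I'll ease back slightly and hold it there.

```bash
python3 -m inch '[[[0,0,0],[0,0,-0.002],-1],[[0,0,0],[0,0,-0.002],-1],[[0,0,0],[0,0,-0.002],-1],[[0,0,0],[0,0,-0.002],-1],[[0,0,0],[0,0,-0.002],-1],[[0,0,0],[0,0,-0.002],-1],[[0,0,0],[0,0,-0.002],-1],[[0,0,0],[0,0,-0.002],-1]]'; python3 st.py
for i in 1 2 3; do python3 -m inch '[[[0,0,0],[0,0,0],-1],[[0,0,0],[0,0,0],-1],[[0,0,0],[0,0,0],-1],[[0,0,0],[0,0,0],-1],[[0,0,0],[0,0,0],-1],[[0,0,0],[0,0,0],-1],[[0,0,0],[0,0,0],-1],[[0,0,0],[0,0,0],-1]]' | grep -E 'clock|gripper'; done; python3 st.py; python3 -c "
from h import *
snap('wrist','w3')"
```

```text
clock: 9.57
tcp_pos: [532.2, 80.0, 36.9]
eef_rot: [179.9, -0.1, -25.7]
wrist_force: [-0.9, -6.7, 6.5]
gripper_width: 26.4
gripper_force: 50.2
M [-1.06   0.214  0.884] yaw -25.66 F [ 2.   6.1 -5.7] [532.3  80.   36.9] 26.652124574878684
clock: 10.63
gripper_width: 26.6
gripper_force: 50.2
clock: 11.3
gripper_width: 26.8
gripper_force: 50.2
clock: 11.97
gripper_width: 26.8
gripper_force: 50.2
M [-1.084  0.198  0.871] yaw -25.66 F [ 2.   5.9 -6.1] [532.2  80.   36.9] 26.46936764227749
```

View pics/w3.png

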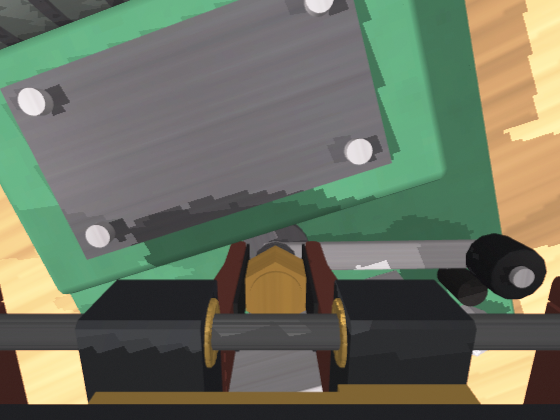

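The picture shows the arm up against the black post at (462,285), with the head still gripped at (275,280). The moment held steady at about 0.87 N m, and the hold has lasted more than 2 s.

```bash
python3 -c "
from h import *
print(ticket.job_done())"
```

```text
the job is handed in; nothing more can be done
None
```

The bolt head was turned clockwise to its stop, held there for over two seconds, and the job was handed in with the gripper still holding it (about 0.87 N m against the stop, 50 N grip, about 12 s on the clock).

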